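Unclip the tall battery pack from its charger

TASK

Take the tall battery pack out of its charger: squeeze the two spring buttons on its sides together to free the latch, lift it straight out, and stand it upright in the low black tray without dropping it. Leave the short battery pack clipped in its own charger.

Things in the scene. Friction and masses are not known exactly. Their poses are not given: they have to be found in the camera images.
- tall_pack: Tall battery pack: upright black block 50 (x) x 34 (y) x 110 mm, up to 0.5 kg. Origin: centre of its underside; z up. Clipped in a grey charger fixed to the bench, 82 x 84 mm (x, y) and 40 mm high, turned with the pack; the pack's foot is sunk 30 mm in it. On each y face a button slides; its steel hook by the foot stands 6 mm proud and catches under the charger's rim.
- tall_buttons (a point): Point midway between the tall pack's two grey side buttons, 85 mm above its underside; axes as the pack's. Buttons 26 mm wide, 22 mm high, on the +y and -y faces: 50 mm over both at rest, 36 mm fully in (7 mm each, spring 4 to 8 N). The hooks are free from 6 mm in; keep both in while lifting 30 mm or more. They spring back; the pack can be carried by them.
- tray: Low open black plastic tray fixed to the bench, empty, 140 mm (x) by 120 mm (y) outside, 27 mm high, walls and floor 5 mm thick. Origin: centre of its underside; z up.
- short_pack: Bystander: short, broad battery pack, 70 mm (x) by 34 mm (y) by 74 mm high, with the same kind of side buttons (centred 49 mm above its underside, 50 mm over both), clipped in its own grey charger, 102 x 84 mm and 40 mm high, fixed to the bench. Origin: centre of its underside; z up. It stays where it is.
Things that resemble listed ones, but are neither listed nor needed, are in the scene too. Leave any blue or purple look-alike of the tall_pack alone.

How it is judged:
By the outcome, as a careful person would: the job done as asked, in the order asked, and still so for the second after the job is handed in, with the robot touching nothing.
It also fails if it takes over 38 s, if anything falls off the work surface, if the arm or the gripper's body presses on something with over 40 N, if the wrist force passes 120 N, or if a joint passes its speed limit or range.

ROBOT

A 6-joint arm with a two-finger parallel gripper is mounted at the origin on the work surface. World frame = base frame: x ahead of the robot, y to its left, z up, the work surface at z = 0. Lengths are in m, angles in rad, forces in N, time in s.
With the tool pointing down it reaches from about 0.35 to 0.775 m from the base axis. Payload 5.5 kg.
Tool frame: the origin (TCP) lies at the very end of the fingers, on their centre line; the grasp point (between the pads) lies 19 mm behind it; z points along the fingers, y is the line along which they close (so a half turn about z gives the same grasp; the last joint's range is limited). The gripper opens to 85 mm and grips with 20 to 120 N. Pads are 22 mm wide; open, the fingers measure 114 mm over their backs; the gripper's body (76 mm by 85 mm) begins 54 mm behind the grasp point. The pads swing forward as they close: fully open they stand 13 mm farther back than shut.
Start: joints at [-1.441, 0.313, 0.046, 1.304, 0, 1.431], TCP at [0.153, -0.554, 0.231] pointing down, gripper open.
Joint ranges: [-2.76, 2.76], [-0.86, 1.69], [-1.03, 1.26], [-2.2, 2.34], [-1.47, 1.5], [-3.14, 3.14]. Speed limits (rad/s): [2.57, 2.57, 3.14, 3.14, 3.14, 3.14].

INTERFACE

Orientations are given as a unit quaternion [w, x, y, z].
In Python, from workcell import get_state, read_camera, calibration, hand_in gives the robot as it stands.
- The arm moves only by the tool drive_tool, never from a script. Its argument "deltas" is a list that holds one entry, the list of rows, each a list of 7 numbers: the closure in counts, from 0 (fully open) to 255 (shut), then the shift along the tool's x, y, z in m, then the turn, a rotation vector about the tool's x, y, z in degrees. A call has 1 to 12 rows; each row is the pose to reach, as a shift and turn from the pose commanded when the call began, along the tool's axes at that moment; what a row does not reach only later rows make up. A row lasts 1/8 s, in which the tool goes at most 62.5 mm and 10.7 degrees, less where a joint would pass 70% of its speed; a pose out of reach is approached as far as the arm can. A call with a gripper value outside its range is refused whole. The fingers move at their own pace and stop on an object; "newtons" is the grip in N (left out, the last holds). Time passes only in rows, so rows that repeat a pose let the fingers close. It gives the time, the measured TCP pose, the force, the opening and the grip force at its end, in the units of the state.
- get_state(): the state, without advancing time (a new reading comes with each control period).
- read_camera(name): name is "scene" or "top"; returns (picture, depth): 420x560x3 uint8, red, green, blue; 420x560 float32, m along the optical axis (not along the pixel's ray), 0 where there is no reading.
- calibration(name): a dict with "mtx" (3x3 intrinsics, pixels), "world_from_camera" (4x4, takes a point from camera to world coordinates). Camera axes: x right, y up, looking along -z (the intrinsics and any distortion apply to the point x, -y, -z); pixel columns grow to the right and rows downward; lengths in m; the calibration is good to about 2 mm. A picture is of the moment at which its call begins. calibration takes no time and is no camera call.
- hand_in(): hands the job in; it is judged then, once.
The state is a dict: "clock": time; "joint_pos": joint angles; "qvel": joint speeds; "tau": joint torques, N m; "tcp_pos": TCP position; "orientation": TCP orientation; "wrist_force": force on the tool from outside, world axes, zero at the start; "ft_torque": the same for the moment, N m; "finger_gap": finger opening in m; "grip_force": force on a finger pad.
Only numpy, scipy, OpenCV 4.12 (cv2) and the standard library are available. Lean on these libraries where they do the work, as an engineer would, in place of code of your own. Each camera call takes 0.05 s, during which the arm holds its last target. There are 200 camera calls.

## Working session

There is one attempt and no reset: what is moved stays moved. The work goes in short steps, Python scripts to look and compute and a tool call to move; the robot and the scene stay as the last step left them, time stands still between calls to the robot, and variables do not carry over. Pictures are saved under pics/ and viewed, at most 10 in all, crops included, and the job is handed in when it is done.

Besides the shell and the picture viewer there is one more tool, called as a command line: name --argument value ..., lists and objects as JSON in quotes. drive_tool: Moves the arm, as the interface text tells. Its arguments: {"type":"object","properties":{"deltas":{"type":"array","items":{"type":"array","items":{"type":"array","items":{"type":"number"}}}},"newtons":{"type":"number"}},"required":["deltas"]}

```bash
mkdir -p pics; cat > h.py <<'E'
import numpy as np, cv2
from workcell import *
def pts(name,d):
    c=calibration(name);K=np.array(c["mtx"]);T=np.array(c["world_from_camera"])
    v,u=np.mgrid[:d.shape[0],:d.shape[1]]
    x=(u-K[0,2])/K[0,0]*d;y=(v-K[1,2])/K[1,1]*d
    P=np.stack([x,-y,-d,np.ones_like(d)],-1)@T.T
    return P[...,:3]
E
python3 - <<'E'
from h import *
for n in("top","scene"):
    p,d=read_camera(n);np.savez(n+".npz",p=p,d=d);cv2.imwrite(f"pics/{n}0.png",p[...,::-1])
    c=calibration(n);print(c)
print(get_state())
E
```

```text
{'mtx': array([[493.941557  ,   0.        , 282.171964  ],
       [  0.        , 493.941557  , 203.73579119],
       [  0.        ,   0.        ,   1.        ]]), 'world_from_camera': array([[-2.41275481e-02,  9.94371791e-01, -1.03162989e-01,
         4.24459581e-01],
       [-9.99708876e-01, -2.39823027e-02,  2.64822423e-03,
        -6.58431371e-03],
       [ 1.59233450e-04,  1.03196850e-01,  9.94660940e-01,
         1.05105250e+00],
       [ 0.00000000e+00,  0.00000000e+00,  0.00000000e+00,
         1.00000000e+00]])}
{'mtx': array([[390.33732985,   0.        , 284.02234162],
       [  0.        , 390.33732985, 217.25864221],
       [  0.        ,   0.        ,   1.        ]]), 'world_from_camera': array([[-0.21366858, -0.70620807,  0.67499326,  0.99148785],
       [ 0.97690569, -0.15374964,  0.14837899,  0.11140097],
       [-0.00100647,  0.69110868,  0.72275015,  0.62873709],
       [ 0.        ,  0.        ,  0.        ,  1.        ]])}
{'clock': 0.1, 'joint_pos': array([-1.44061744e+00,  3.13946374e-01,  4.50726920e-02,  1.30357637e+00,
        3.61715034e-05,  1.43119699e+00]), 'qvel': array([-0.00150217, -0.00164855,  0.00191561, -0.00102163, -0.00028841,
       -0.0007685 ]), 'tau': array([ 4.12847759e-03, -4.81721163e+01,  2.99246764e+01,  1.25975264e-02,
       -2.29144933e-05,  3.51332243e-07]), 'tcp_pos': array([ 0.15318994, -0.55374817,  0.2304779 ]), 'orientation': array([-8.26766880e-04,  9.90915913e-01,  1.34480371e-01,  2.19802302e-05]), 'wrist_force': array([-0.42535499, -0.20925869, -0.58486509]), 'ft_torque': array([-0.05186683, -0.00325072,  0.01632937]), 'grip_force': 0.0, 'finger_gap': 0.08517246095906844}
```

View pics/top0.png

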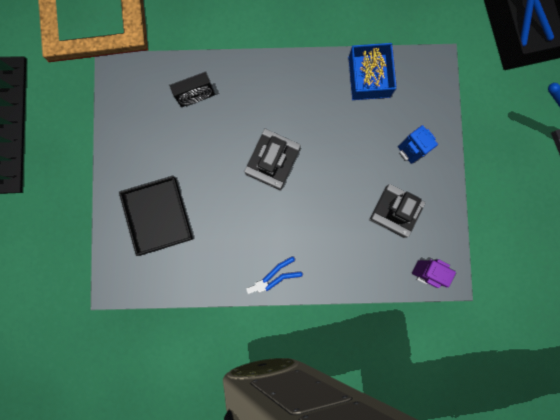

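View pics/scene0.png

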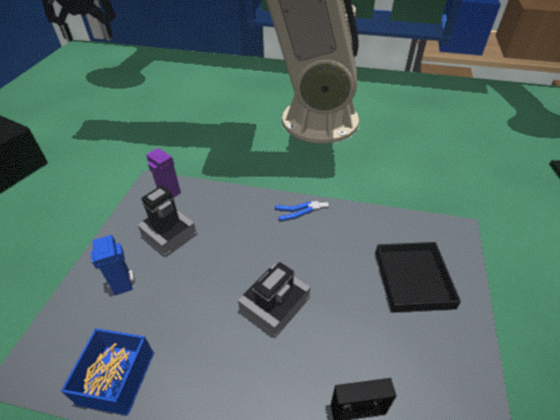

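Seen in the top view, these could be taken for the tall pack: the black pack in a charger at (402,208), the broader black pack in a charger at (273,157), the blue pack at (418,143) and the purple one at (434,272). In the scene view the one at (160,205) stands taller, so it should be the target. The tray is at top (157,215). I'll check with heights and a close crop.

```bash
python3 - <<'E'
from h import *
z=np.load("top.npz");P=pts("top",z["d"])
def rect(u0,u1,v0,v1,lo,hi,t):
    Q=P[v0:v1,u0:u1].reshape(-1,3);Q=Q[(Q[:,2]>lo)&(Q[:,2]<hi)]
    r=cv2.minAreaRect((Q[:,:2]*1000).astype(np.float32));print(t,len(Q),r,Q[:,2].min(),np.median(Q[:,2]),Q[:,2].max(),Q.mean(0))
rect(365,430,178,242,.03,.05,"tall charger")
rect(365,430,178,242,.06,.2,"tall pack")
rect(365,430,178,242,.125,.2,"tall top")
rect(240,305,122,195,.03,.05,"short charger")
rect(240,305,122,195,.06,.2,"short pack")
rect(112,200,170,262,.018,.04,"tray")
rect(112,200,170,262,.0,.04,"tray")
Q=P[178:242:3,365:430:4,2]
print((Q*1000).astype(int))
a=cv2.resize(z["p"][178:243,365:430],(520,520),interpolation=cv2.INTER_CUBIC)
s=np.load("scene.npz")["p"]
b=cv2.resize(s[175:265,120:210],(520,520),interpolation=cv2.INTER_CUBIC)
cv2.imwrite("pics/c1.png",cv2.resize(np.hstack([a,b]),(800,400))[...,::-1])
E
```

```text
tall charger 913 ((511.38671875, -248.23342895507812), (84.72798156738281, 82.88878631591797), 60.94712448120117) 0.030011802978401336 0.040152665430247314 0.04928132806685226 [ 0.50738007 -0.23690594  0.03993264]
tall pack 737 ((511.1029357910156, -248.29019165039062), (50.60742950439453, 51.544612884521484), 59.73078918457031) 0.06023189304763232 0.11872312891855441 0.12609823342925275 [ 0.50914641 -0.2440778   0.11197851]
tall top 1 ((512.0639038085938, -255.16612243652344), (0.0, 0.0), 0.0) 0.12609823342925275 0.12609823342925275 0.12609823342925275 [ 0.51206391 -0.25516612  0.12609823]
short charger 1194 ((626.4141845703125, 9.068832397460938), (84.57359313964844, 102.48033905029297), 63.83234786987305) 0.03004641108124817 0.03970191698230263 0.049882644990150604 [0.62146812 0.00881471 0.03969128]
short pack 739 ((626.0733642578125, 9.085678100585938), (50.81926727294922, 71.2717514038086), 65.6758804321289) 0.06034657760554718 0.08332251840304405 0.09027151308969805 [0.62437349 0.00857548 0.08112097]
tray 723 ((514.2296752929688, 256.96875), (140.33360290527344, 121.23983764648
[... 1615 characters left out ...]
7   40   38   38   41   64   84  104  120   41   -2
     1    0    2]
 [   0   -1    0   12   36   40   40   40   30   56   40   41   42    0
     2    3    1]
 [   1    2    2    0    2   26   40   40   44   40   40   42   43    5
     3    2    1]
 [   2    4    2    0    2    2   15   42   39   39   40   41    2   -1
     2    0    5]
 [   0   -2    1    2    0    0    2    2   27   38   39   39    0    0
     3    3   -2]
 [   2    0    0    0    3    4    1    0    2   16   38   42   -2    0
     0    1    2]
 [   0    0    0    1    1    0    0    0    1    0    1    2    0    1
     1    2   -2]
 [   0    2    0    0    0   -2 1051    0    3    0    3   -1    0    1
     3    2    0]]
```

View pics/c1.png

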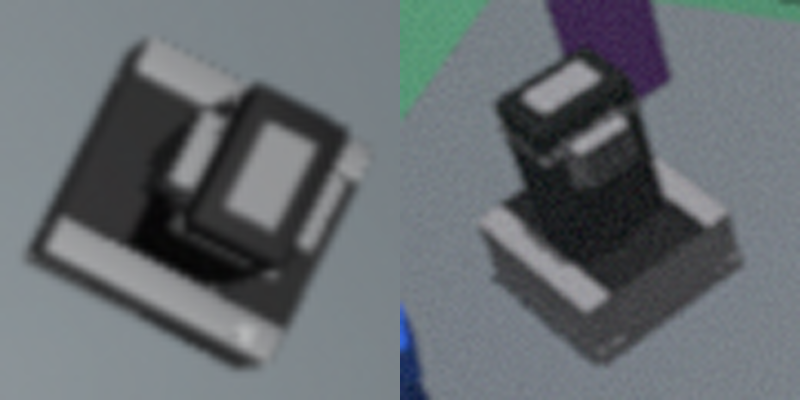

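The crop confirms the choice: a tall narrow pack, top at z=0.120 with the foot sunk at 0.010, and buttons on the faces along about 60° in world. The charger and pack centres agree, and the sizes match the description. Next I'll refine the fit and compute the move.

```bash
cat >> h.py <<'E'
from scipy.spatial.transform import Rotation as R
def delta(pos,yaw):
    "shift and turn in tool axes to TCP pos, tool pointing down, tool x at yaw deg"
    s=get_state();w,x,y,z=s["orientation"];r=R.from_quat([x,y,z,w])
    t=R.from_euler("z",yaw,degrees=True)*R.from_euler("x",180,degrees=True)
    print("now",s["clock"],np.round(s["tcp_pos"],4),"tool yaw",np.degrees(np.arctan2(*r.as_matrix()[1::-1,0])).round(2))
    print("shift",np.round(r.inv().apply(np.array(pos)-s["tcp_pos"]),4),"turn",np.round((r.inv()*t).as_rotvec(degrees=True),2))
E
python3 - <<'E'
from h import *
z=np.load("top.npz");P=pts("top",z["d"])
for lo,hi in((.112,.13),(.09,.11)):
    Q=P[178:242,365:430].reshape(-1,3);Q=Q[(Q[:,2]>lo)&(Q[:,2]<hi)]
    print(len(Q),cv2.minAreaRect((Q[:,:2]*1000).astype(np.float32)),Q.mean(0))
for n,b in(("blue",(395,440,120,165)),("purple",(408,460,252,290))):
    Q=P[b[2]:b[3],b[0]:b[1]].reshape(-1,3);Q=Q[(Q[:,2]>.01)&(Q[:,2]<.3)];print(n,Q.min(0),Q.max(0))
delta([.511,-.248,.22],150.5)
E
```

```text
486 ((511.1275634765625, -248.0576171875), (34.51438522338867, 50.53468322753906), 62.7785758972168) [ 0.5105035  -0.24723141  0.11998105]
171 ((510.97979736328125, -248.25340270996094), (50.669437408447266, 51.074806213378906), 59.31407165527344) [ 0.50970213 -0.23983017  0.10355255]
blue [ 0.61300673 -0.3139353   0.01001479] [ 0.66981793 -0.25913696  0.11563166]
purple [ 0.3558924  -0.33271064  0.01014509] [ 0.40989964 -0.27573796  0.11540906]
now 0.1 [ 0.1532 -0.5537  0.2305] tool yaw 15.46
shift [ 0.4264 -0.1993  0.0109] turn [-3.0000e-02 -1.2000e-01 -1.3504e+02]
```

drive_tool --deltas '[[[0,0.036,-0.017,0.001,0,0,-10.5],[0,0.072,-0.034,0.002,0,0,-21],[0,0.108,-0.051,0.003,0,0,-31.5],[0,0.144,-0.067,0.004,0,0,-42],[0,0.18,-0.084,0.005,0,0,-52.5],[0,0.216,-0.101,0.006,0,0,-63],[0,0.252,-0.118,0.007,0,0,-73.5],[0,0.288,-0.135,0.008,0,0,-84],[0,0.324,-0.151,0.009,0,0,-94.5],[0,0.36,-0.168,0.01,0,0,-105],[0,0.396,-0.185,0.01,0,0,-115.5],[0,0.4265,-0.1995,0.01,0,0,-126]]]' --newtons 50

```text
clock: 1.6
tcp_pos: [0.5119, -0.247, 0.2208]
orientation: [-0.0, 0.327, 0.945, 0.0]
wrist_force: [0.7, -0.5, 0.0]
finger_gap: 0.0854
grip_force: 0.0
```

```bash
python3 -c "
from h import *
delta([.511,-.248,.14],151)"
```

```text
now 1.6 [ 0.5119 -0.247   0.2208] tool yaw 141.84
shift [ 0.     -0.0014  0.0808] turn [-0.   -0.05 -9.16]
```

drive_tool --deltas '[[[0,0,-0.0007,0.03,0,0,-9.5],[0,0,-0.001,0.06,0,0,-9.5],[0,0,-0.001,0.075,0,0,-9.5],[0,0,-0.001,0.075,0,0,-9.5],[0,0,-0.001,0.075,0,0,-9.5]]]'

```text
clock: 2.22
tcp_pos: [0.511, -0.2496, 0.1473]
orientation: [0.001, 0.251, 0.968, -0.0]
wrist_force: [0.1, -0.1, -0.1]
finger_gap: 0.0856
grip_force: 0.0
```

```bash
python3 - <<'E'
from h import *
delta([.511,-.248,.074],151)
p,d=read_camera("top");a=cv2.resize(p[150:270,340:460],(560,560),interpolation=cv2.INTER_CUBIC)
cv2.imwrite("pics/t1.png",a[...,::-1])
E
```

```text
now 2.225 [ 0.511  -0.2496  0.1473] tool yaw 150.94
shift [0.0009 0.0014 0.0733] turn [-0.01  0.09 -0.06]
```

drive_tool --deltas '[[[0,0.001,0.0014,0.025,0,0,0],[0,0.001,0.0014,0.05,0,0,0],[0,0.001,0.0014,0.068,0,0,0],[0,0.001,0.0014,0.073,0,0,0],[0,0.001,0.0014,0.073,0,0,0],[0,0.001,0.0014,0.073,0,0,0]]]'

```text
clock: 3.02
tcp_pos: [0.5111, -0.2479, 0.0745]
orientation: [0.001, 0.251, 0.968, -0.0]
wrist_force: [1.0, -0.0, 0.4]
finger_gap: 0.0852
grip_force: 0.0
```

```bash
python3 - <<'E'
from h import *
delta([.511,-.248,.074],151)
p,d=read_camera("scene");a=cv2.resize(p[130:270,100:240],(560,560),interpolation=cv2.INTER_CUBIC)
cv2.imwrite("pics/s1.png",a[...,::-1])
E
```

```text
now 3.025 [ 0.5111 -0.2479  0.0745] tool yaw 150.95
shift [ 0.     -0.0001  0.0005] turn [-0.01  0.12 -0.05]
```

View pics/s1.png

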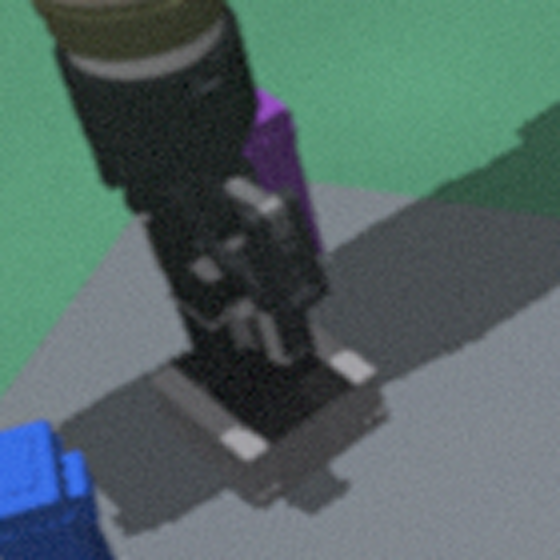

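The view shows the fingers straddling the pack: near finger at crop (275,320), with the button at about (245,320) behind it. Now I'll close the fingers.

drive_tool --deltas '[[[255,0,0,0,0,0,0],[255,0,0,0,0,0,0],[255,0,0,0,0,0,0],[255,0,0,0,0,0,0],[255,0,0,0,0,0,0],[255,0,0,0,0,0,0],[255,0,0,0,0,0,0],[255,0,0,0,0,0,0]]]' --newtons 50

```text
clock: 4.08
tcp_pos: [0.5109, -0.2476, 0.0742]
orientation: [0.001, 0.251, 0.968, -0.0]
wrist_force: [-0.8, 0.2, 5.4]
finger_gap: 0.0373
grip_force: 51.3
```

drive_tool --deltas '[[[255,0,0,-0.002,0,0,0],[255,0,0,-0.005,0,0,0],[255,0,0,-0.008,0,0,0],[255,0,0,-0.008,0,0,0]]]' --newtons 60

```text
clock: 4.58
tcp_pos: [0.5104, -0.2473, 0.0813]
orientation: [-0.0, 0.251, 0.968, 0.0]
wrist_force: [-0.1, 0.5, -2.8]
finger_gap: 0.0373
grip_force: 60.6
```

drive_tool --deltas '[[[255,0,0,-0.006,0,0,0],[255,0,0,-0.014,0,0,0],[255,0,0,-0.022,0,0,0],[255,0,0,-0.03,0,0,0],[255,0,0,-0.038,0,0,0],[255,0,0,-0.046,0,0,0],[255,0,0,-0.056,0,0,0],[255,0,0,-0.07,0,0,0],[255,0,0,-0.09,0,0,0],[255,0,0,-0.09,0,0,0],[255,0,0,-0.09,0,0,0]]]'

```text
clock: 5.95
tcp_pos: [0.5102, -0.2472, 0.171]
orientation: [-0.0, 0.251, 0.968, 0.0]
wrist_force: [-0.4, 0.0, -3.7]
finger_gap: 0.0369
grip_force: 60.4
```

```bash
python3 - <<'E'
from h import *
delta([.514,.257,.17],195.5)
p,d=read_camera("scene");a=cv2.resize(p[80:270,80:270],(570,570),interpolation=cv2.INTER_CUBIC)
cv2.imwrite("pics/s2.png",a[...,::-1])
E
```

```text
now 5.95 [ 0.5102 -0.2472  0.171 ] tool yaw 150.96
shift [0.2414 0.4427 0.0011] turn [ 0.000e+00 -1.000e-02 -4.454e+01]
```

View pics/s2.png

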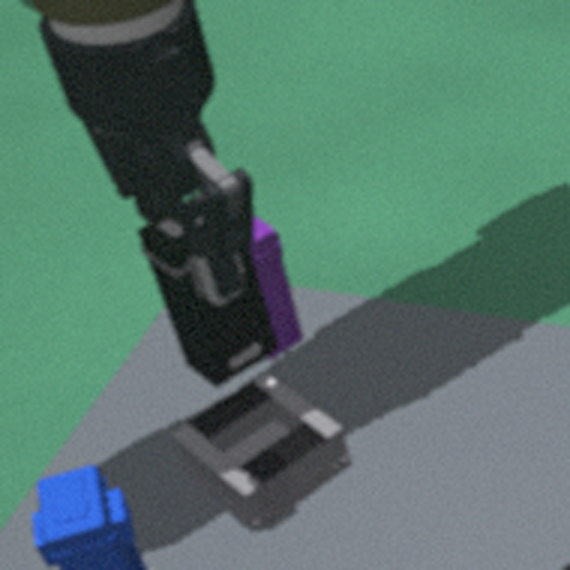

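The pack is out: its foot is clear at crop (225,370) above the empty charger at (265,440). Now I'll carry it to the tray.

drive_tool --deltas '[[[255,0.005,0.009,-0.02,0,0,-1],[255,0.017,0.031,-0.035,0,0,-3],[255,0.036,0.066,-0.04,0,0,-7],[255,0.06,0.11,-0.04,0,0,-12],[255,0.085,0.155,-0.04,0,0,-17],[255,0.11,0.201,-0.04,0,0,-22],[255,0.135,0.247,-0.04,0,0,-27],[255,0.16,0.293,-0.04,0,0,-32],[255,0.185,0.339,-0.04,0,0,-37],[255,0.21,0.385,-0.04,0,0,-41],[255,0.23,0.421,-0.04,0,0,-44],[255,0.2414,0.4427,-0.04,0,0,-44.5]]]'

```text
clock: 7.5
tcp_pos: [0.5133, 0.2589, 0.21]
orientation: [-0.001, -0.136, 0.991, -0.0]
wrist_force: [0.5, -0.4, -2.9]
finger_gap: 0.0369
grip_force: 61.0
```

drive_tool --deltas '[[[255,0,0,0.01,0,0,0],[255,0,0,0.03,0,0,0],[255,0,0,0.05,0,0,0],[255,0,0,0.06,0,0,0],[255,0,0,0.06,0,0,0],[255,0,0,0.06,0,0,0]]]'

```text
clock: 8.25
tcp_pos: [0.5147, 0.2567, 0.1519]
orientation: [0.0, -0.134, 0.991, 0.0]
wrist_force: [0.1, -0.3, -3.0]
finger_gap: 0.0369
grip_force: 61.2
```

```bash
python3 - <<'E'
from h import *
delta([.514,.257,.069],195.5)
p,d=read_camera("scene");a=cv2.resize(p[100:340,330:560],(575,600),interpolation=cv2.INTER_CUBIC)
cv2.imwrite("pics/s3.png",a[...,::-1])
P=pts("scene",d);Q=P[100:340,330:500].reshape(-1,3)
m=(np.hypot(Q[:,0]-.514,Q[:,1]-.257)<.04)&(Q[:,2]>.035)
Q=Q[m];print(np.percentile(Q[:,2],[0,1,2,5,50]))
E
```

```text
now 8.25 [0.5147 0.2567 0.1519] tool yaw -164.57
shift [0.0006 0.0005 0.0829] turn [-0.    0.05 -0.07]
[0.08811801 0.09751632 0.10382697 0.12177549 0.29920997]
```

View pics/s3.png

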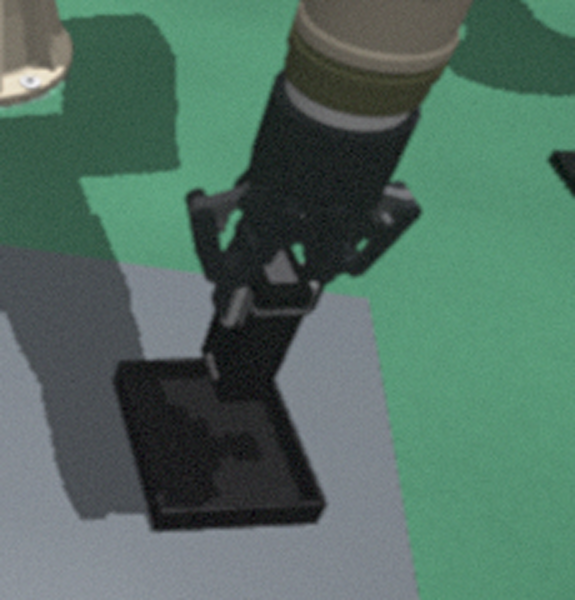

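The pack is held upright over the tray: foot at crop (245,385), with the tray interior from about (120,370) to (320,510). The foot measures at z≈0.088, as expected. Now I'll lower it slowly.

drive_tool --deltas '[[[255,0,0,0.015,0,0,0],[255,0,0,0.035,0,0,0],[255,0,0,0.055,0,0,0],[255,0,0,0.068,0,0,0],[255,0,0,0.075,0,0,0],[255,0,0,0.078,0,0,0],[255,0,0,0.08,0,0,0],[255,0,0,0.081,0,0,0],[255,0,0,0.081,0,0,0]]]'

```text
clock: 9.43
tcp_pos: [0.5144, 0.257, 0.0706]
orientation: [0.0, -0.135, 0.991, 0.0]
wrist_force: [0.2, -0.3, -2.7]
finger_gap: 0.0369
grip_force: 61.2
```

drive_tool --deltas '[[[255,0,0,0.001,0,0,0],[255,0,0,0.002,0,0,0],[255,0,0,0.002,0,0,0],[255,0,0,0.002,0,0,0]]]'

```text
clock: 9.93
tcp_pos: [0.5145, 0.257, 0.0693]
orientation: [0.001, -0.135, 0.991, 0.0]
wrist_force: [-3.1, -0.5, 6.0]
finger_gap: 0.037
grip_force: 62.3
```

On the floor: the force went from -3 to +6 N. I'll open gradually and then retreat upward.

drive_tool --deltas '[[[150,0,0,0,0,0,0],[120,0,0,0,0,0,0],[90,0,0,0,0,0,0],[60,0,0,0,0,0,0],[30,0,0,0,0,0,0],[0,0,0,0,0,0,0],[0,0,0,0,0,0,0],[0,0,0,0,0,0,0],[0,0,0,0,0,0,0]]]' --newtons 20

```text
clock: 11.05
tcp_pos: [0.5142, 0.2568, 0.0683]
orientation: [0.0, -0.134, 0.991, -0.0]
wrist_force: [1.6, -0.2, -0.7]
finger_gap: 0.0851
grip_force: 0.0
```

drive_tool --deltas '[[[0,0,0,-0.01,0,0,0],[0,0,0,-0.03,0,0,0],[0,0,0,-0.06,0,0,0],[0,0,0,-0.1,0,0,0],[0,0,0,-0.14,0,0,0],[0,0,-0.04,-0.15,0,0,0],[0,0,-0.09,-0.15,0,0,0],[0,0,-0.14,-0.15,0,0,0],[0,0,-0.16,-0.15,0,0,0],[0,0,-0.16,-0.15,0,0,0],[0,0,-0.16,-0.15,0,0,0]]]'

```text
clock: 12.42
tcp_pos: [0.5565, 0.1035, 0.2185]
orientation: [-0.0, -0.135, 0.991, 0.0]
wrist_force: [1.1, -0.0, -0.2]
finger_gap: 0.0856
grip_force: 0.0
```

```bash
python3 - <<'E'
from h import *
s=get_state();print(s["tcp_pos"],s["qvel"].round(3))
a,d=read_camera("top");b,_=read_camera("scene")
P=pts("top",d);Q=P.reshape(-1,3)
m=(np.hypot(Q[:,0]-.514,Q[:,1]-.257)<.05)&(Q[:,2]>.1)&(Q[:,2]<.14);print(m.sum(),np.median(Q[m],0),cv2.minAreaRect((Q[m][:,:2]*1000).astype(np.float32)) if m.sum() else 0)
cv2.imwrite("pics/f.png",cv2.resize(np.hstack([a,b]),(800,300),interpolation=cv2.INTER_AREA)[...,::-1])
E
```

```text
[0.55653709 0.10353047 0.21845178] [ 0.015  0.    -0.002 -0.001 -0.003 -0.001]
0 [nan nan nan] 0
  return _methods._mean(a, axis=axis, dtype=dtype,
  ret = um.true_divide(
```

View pics/f.png

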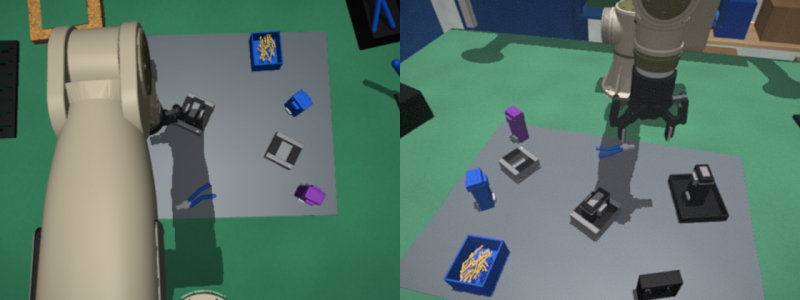

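The scene view shows the tall pack standing upright in the tray at (702,185). The short pack is still clipped in at (597,205), the tall charger is empty at (518,162), and the arm is clear.

```bash
python3 -c "
from workcell import *
print(hand_in())"
```

```text
the job is handed in; nothing more can be done
None
```

The tall pack is out of its charger and standing upright in the black tray, the short pack is still clipped in its own charger, and the job was handed in at about 12.5 s of the 38 s allowed.

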